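# Unbolt the tip-out tray and pour the rollers into the grooved bed

## Robot

A 7-joint arm with a two-finger parallel gripper is mounted at the origin on a cart in front of the work surface, level with it; the furniture and walls round the work are solid. World frame = base frame: x ahead of the robot, y to its left, z up, the work surface at z = 0. Lengths are in mm, angles in rad, forces in N, time in s.
With the tool pointing down it reaches from about 400 to 900 mm from the base axis. Payload 5.5 kg.
Tool frame: the origin (TCP) lies midway between the tips of the shut fingers; the grasp point (between the pads) lies 19 mm behind it (env.tcp_to_grasp is the z of the grasp point in the tool frame, in mm); z points along the fingers, y is the line along which they close (so a half turn about z gives the same grasp; the last joint's range is limited). The gripper opens to 85 mm and grips with 20 to 120 N. Pads are 22 mm wide; open, the fingers measure 114 mm over their backs; the gripper's body (76 mm by 85 mm) begins 54 mm behind the grasp point. The pads swing forward as they close: fully open they stand 13 mm farther back than shut.
Start: joints at [-1.024, 0.501, -0.427, 1.55, 0.221, 1.138, -0.21], TCP at [181.966, 624.01, 231.31] pointing down, gripper open.
Joint ranges: [-2.88, 2.88], [-0.31, 2.03], [-1.54, 1.56], [0.2, 2.42], [-1.41, 4.55], [0.19, 2.02], [-2.57, 2.57]. Speed limits (rad/s): [2.57, 2.57, 3.14, 3.14, 3.14, 3.14, 3.14].

## Interface

Orientations are given as a unit quaternion [w, x, y, z].
In Python, from cell import env gives the robot as it stands. The module is installed in compiled form; this text tells all that it offers.
- The arm moves only by the tool step_arm, never from a script. Its argument "increments" is a list that holds one entry, the list of rows, each a list of 5 numbers: the opening, from 0 (shut) to 1 (fully open), then the shift along the tool's x, y, z in m, then the turn about the tool's z in rad. A call has 1 to 12 rows; each row shifts and turns the commanded pose from where the row before left it, along the tool's axes as they then stand; what a row does not reach is not made up. A row lasts 1/10 s, in which the tool goes at most 50 mm and 8.59 degrees, less where a joint would pass 70% of its speed; a pose out of reach is approached as far as the arm can. A call is refused whole if a number of a shift passes 0.05 or a number of a turn 0.15, either way. A call with a gripper value outside its range is refused whole. The fingers move at their own pace and stop on an object; "squeeze" is the grip in N (left out, the last holds). Time passes only in rows, so rows that do not move let the fingers close. It gives the time, the measured TCP pose, the force, the opening and the grip force at its end, in the units of the state.
- env.get_obs(): the state, without advancing time (a new reading comes with each control period).
- env.read_camera(name): name is "scene" or "top"; returns (picture, depth): 480x640x3 uint8, blue, green, red; 480x640 float32, mm along the optical axis (not along the pixel's ray), 0 where there is no reading.
- env.camera_info(name): a dict with "K" (3x3 intrinsics, pixels), "dist" ([k1, k2, p1, p2, k3] as OpenCV has them; the pictures are not rectified), "cam_to_world" (4x4, takes a point from camera to world coordinates). Camera axes: x right, y up, looking along -z (the intrinsics and any distortion apply to the point x, -y, -z); pixel columns grow to the right and rows downward; lengths in mm; the calibration is good to about 2 mm. A picture is of the moment at which its call begins. camera_info takes no time and is no camera call.
- env.hand_in(): hands the job in; it is judged then, once.
The state is a dict: "t": time; "q": joint angles; "qvel": joint speeds; "tau": joint torques, N m; "tool_pos": TCP position; "orientation": TCP orientation; "ft_force": force on the tool from outside, world axes, zero at the start; "wrist_torque": the same for the moment, N m; "finger_gap": opening from 0.0 (shut) to 1.0 (fully open); "grasp_force": force on a finger pad.
Only numpy, scipy, OpenCV 4.12 (cv2) and the standard library are available. Lean on these libraries where they do the work, as an engineer would, in place of code of your own. Each camera call takes 0.05 s, during which the arm holds its last target. There are 200 camera calls.

## Task

Lift the handle of the barrel bolt out of its notch, draw the bolt back out of the tray's staple and drop the handle fully down into the other notch, so that the bolt stays clear. Then raise the tray by its wire handle so that the four rollers roll off its lip and each settles in a groove of the bed, and lower the tray gently back onto its rest; the bolt stays parked and the tools and parts round about stay where they are.

Things in the scene. Friction and masses are not known exactly. Their poses are not given: they have to be found in the camera images.
- roller_rack: Tip-out roller rack, fixed: plywood base (x -118 to 92, y -100 to 154, 14 mm high), hinged sheet-metal tray on its right half, grooved wooden bed on its left, barrel bolt along its front. Origin on the worktop, 10 mm to the right of the tray's hinge line, midway along it. x points from the front (bolt) side to the rear, y left (the way rollers roll), z up; yaw within 0.3 rad of the robot's axes.
- bolt (a joint): Slide of the bolt's 10 mm rod along the rack's +y, m: 0 = shot (rod tip in the staple on the tray's front, handle in the right notch), 0.040 = fully drawn (handle at the left notch, 40 mm on). About 1 N of friction. With the rod in the staple the tray cannot rise.
- bolt_handle (a joint): Turn of the bolt's handle about the rod (axis along rack y at rack x -86, z 70 mm), rad: 0 = level, pointing to the front (rack -x), fully down in a notch; grows as it is lifted, to 1.35; falls back when let go. Notches 13 mm wide; the tooth between them stops the 8 mm shank: lift past 0.7 (0.9 gives room) to slide by; let go half way, it rests on the tooth.
- bolt_knob (a point): Point on the axis of the handle's cylindrical knob, which is 12 mm thick and 22 mm long, pointing away from the rod: 40 mm from the rod axis. At the start at rack (-126, -38, 70) mm; the knob is free on both sides (rack +y and -y) and above. The casing beside the rod is at most 8 mm higher than the rod axis.
- tray (a joint): Turn of the tray about its hinge pin, in rad: 0 = at rest, leaning back 0.07 rad away from the lip so that the rollers stay in; it grows as the handle end is raised, at most 0.7. It falls back by its own weight (tray 0.4 kg). The rollers begin to roll at about 0.1; at 0.4 to 0.5 all run out within a second.
- tray_pin (a point): Middle of the tray's hinge pin, at rack (0, 10, 58) mm; the hinge axis is parallel to the rack's x. The tray's floor is 134 mm wide and reaches 92 mm to the right of the pin; the open lip is at the pin.
- tray_bar (a point): Middle of the straight top of the wire handle at the tray's right end: a round bar 10 mm thick, 52 mm long, parallel to the rack's x, 143 mm from the pin's axis. At rest at rack (0, -127, 99) mm, 40 mm to the right of the tray's end wall (top of the wall at z 79 mm); it can turn in the grip as the tray is raised.
- groove_bed: Grooved wooden bed on the rack, sloping 14 degrees down to the left. Origin: middle of its upper (right) edge, on its surface, at rack (0, 18, 58) mm; x as the rack's, y down the slope, z normal. Five grooves along x, 13.5 mm wide, 1.6 mm deep, at y = 28.75, 48, 67.25, 86.5 and 105.75 mm; a stop board leaning out behind the last. A seated roller's axis is at z = 7.4 mm.
- roller_1: Developer roller: black rubber sleeve 18 mm thick and 120 mm long on a steel shaft, 130 mm overall, about 60 g, lying in the tray along the rack's x (nearest the handle end). Origin: middle of its axis; x along the axis.
- roller_2: Developer roller: black rubber sleeve 18 mm thick and 120 mm long on a steel shaft, 130 mm overall, about 60 g, lying in the tray along the rack's x (second from the handle end). Origin: middle of its axis; x along the axis.
- roller_3: Developer roller: black rubber sleeve 18 mm thick and 120 mm long on a steel shaft, 130 mm overall, about 60 g, lying in the tray along the rack's x (third from the handle end). Origin: middle of its axis; x along the axis.
- roller_4: Developer roller: black rubber sleeve 18 mm thick and 120 mm long on a steel shaft, 130 mm overall, about 60 g, lying in the tray along the rack's x (nearest the lip). Origin: middle of its axis; x along the axis.
- screwdriver_red: Screwdriver with a red handle, 159 mm long, lying in front of the left half of the rack: leave alone.
- gear: Small white gear, 22 mm across, lying on the base board in front of the grooved bed: leave alone.
- toner_brush: Flat wooden brush, 197 mm long, lying to the right of the rack: leave alone.

How it is judged:
By the outcome, as a careful person would: the job done as asked, in the order asked, and still so for the second after the job is handed in, with the robot touching nothing.
It also fails if it takes over 51 s, if anything falls off the work surface, if the arm or the gripper's body presses on something with over 40 N, if the wrist force passes 120 N, or if a joint passes its speed limit or range.

## Working session

There is one attempt and no reset: what is moved stays moved. The work goes in short steps, Python scripts to look and compute and a tool call to move; the robot and the scene stay as the last step left them, time stands still between calls to the robot, and variables do not carry over. Pictures are saved under pics/ and viewed, at most 11 in all, crops included, and the job is handed in when it is done.

Besides the shell and the picture viewer there is one more tool, called after "Emit:" by a JSON object that holds its "op" and its "data", one argument or row to a line. step_arm: Moves the arm, as the interface text tells. Its arguments: {"type":"object","properties":{"increments":{"type":"array","items":{"type":"array","items":{"type":"array","items":{"type":"number"}}}},"squeeze":{"type":"number"}},"required":["increments"]}

```bash
mkdir -p pics
cat > h.py <<'E'
from cell import env
import numpy as np, cv2
def cam(n):
    p,d=env.read_camera(n); i=env.camera_info(n); return p,d,i
def pts(uv,dep,i):
    K=np.array(i["K"]);D=np.array(i["dist"]);T=np.array(i["cam_to_world"])
    uv=np.asarray(uv,float).reshape(-1,1,2)
    n=cv2.undistortPoints(uv,K,D).reshape(-1,2); z=np.asarray(dep,float).ravel()
    c=np.c_[n[:,0]*z,-n[:,1]*z,-z,np.ones(len(z))]
    return (c@T.T)[:,:3]
def cloud(d,i):
    v,u=np.nonzero(d>0); return u,v,pts(np.c_[u,v],d[v,u],i)
def ray_z(uv,z,i):
    T=np.array(i["cam_to_world"]); a=T[:3,3]; b=pts(uv,np.full(len(np.reshape(uv,(-1,2))),1000.),i)
    return a+(b-a)*((z-a[2])/(b[:,2]-a[2]))[:,None]
E
python3 - <<'E'
from h import *
for n in("scene","top"):
    p,d,i=cam(n); cv2.imwrite(f"pics/{n}0.png",p); np.savez(f"{n}0.npz",p=p,d=d)
    print(n,np.round(i["cam_to_world"],2).tolist(),i["K"],i["dist"])
o=env.get_obs(); print({k:np.round(v,3) for k,v in o.items()}, env.tcp_to_grasp)
E
```

```text
scene [[0.75, 0.41, -0.52, 77.08], [-0.66, 0.47, -0.58, -355.32], [0.01, 0.78, 0.62, 598.31], [0.0, 0.0, 0.0, 1.0]] [[476.48914979   0.         326.81801454]
 [  0.         476.48914979 241.63793796]
 [  0.           0.           1.        ]] [5.73260529e-06 0.00000000e+00 0.00000000e+00 0.00000000e+00
 0.00000000e+00]
top [[0.01, 0.98, -0.19, 316.4], [-1.0, 0.01, -0.02, 133.37], [-0.02, 0.2, 0.98, 1017.68], [0.0, 0.0, 0.0, 1.0]] [[498.41978429   0.         322.85619312]
 [  0.         498.41978429 241.85137405]
 [  0.           0.           1.        ]] [0.0323427 0.        0.        0.        0.       ]
{'t': np.float64(0.1), 'q': array([-1.024,  0.502, -0.427,  1.551,  0.221,  1.138, -0.21 ]), 'qvel': array([-0.002, -0.003,  0.002, -0.002,  0.   , -0.002,  0.001]), 'tau': array([-1.2000e-02, -5.7081e+01, -5.8380e+00, -2.8175e+01,  1.1000e-02,
        6.0000e-03, -0.0000e+00]), 'tool_pos': array([181.881, 623.383, 230.347]), 'orientation': array([-0.   ,  0.141,  0.99 , -0.001]), 'ft_force': array([ 0.481, -0.011, -0.182]), 'wrist_torque': array([0.023, 0.03 , 0.013]), 'grasp_force': np.float64(0.0), 'finger_gap': np.float64(0.998)} -18.700000000000003
```

View pics/scene0.png

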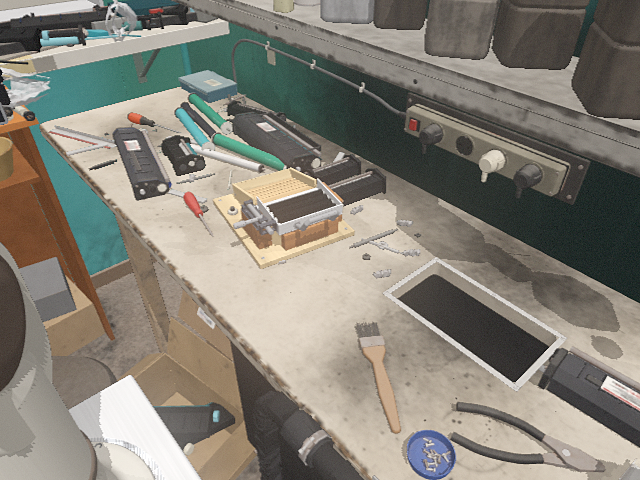

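View pics/top0.png

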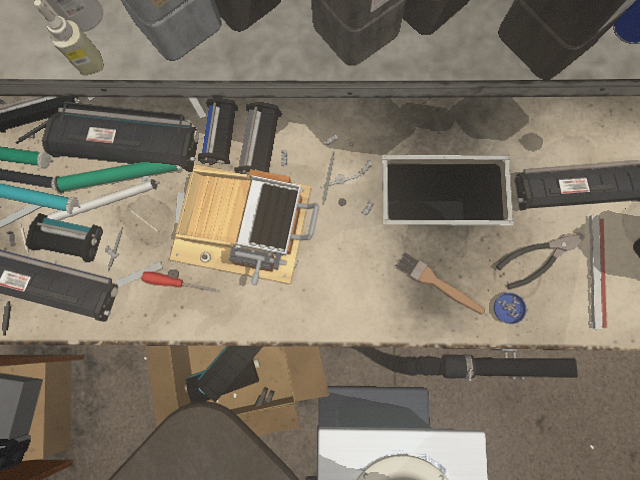

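The scene view shows the rack around (285,215), with the bolt at its front, near (250,215). The top view shows the base board spanning about (173–310, 165–285), the knob near (256,275) and the wire handle near (308,220).

Run:
```python
from h import *
T={n:np.load(n+"0.npz") for n in("scene","top")}
c=cv2.resize(T["top"]["p"][150:300,160:330],None,fx=4.5,fy=4,interpolation=2);
c=cv2.resize(T["top"]["p"][155:295,165:325],(640,560),interpolation=2)
cv2.imwrite("pics/topc.png",c)
c=cv2.resize(T["scene"]["p"][160:270,205:365],(800,550),interpolation=2); cv2.imwrite("pics/scenec.png",c)
for n in T:
    i=env.camera_info(n); u,v,P=cloud(T[n]["d"],i)
    # board
    hsv=cv2.cvtColor(T[n]["p"],cv2.COLOR_BGR2HSV)[v,u]
    r=((u>165)&(u<325)&(v>155)&(v<295)) if n=="top" else ((u>205)&(u<365)&(v>160)&(v<270))
    m=r&(abs(P[:,2]-14)<5)&(hsv[:,1]>60)
    R=cv2.minAreaRect(P[m,:2].astype(np.float32)); print(n,m.sum(),R,cv2.boxPoints(R).round(1).tolist(),"z",np.median(P[m,2]))
    tbl=r&(abs(P[:,2])<6); print("table z",np.median(P[tbl,2]))
    h=r&(P[:,2]>88); print("high",h.sum(), P[h].mean(0).round(1), P[h].min(0).round(), P[h].max(0).round())
```

```text
scene 1979 ((585.7442016601562, 372.80609130859375), (363.1601867675781, 252.96974182128906), 79.09580993652344) [[427.20001220703125, 218.39999389648438], [675.5999755859375, 170.60000610351562], [744.2999877929688, 527.2000122070312], [495.8999938964844, 575.0]] z 13.913486465717824
table z 0.19577484020135216
high 212 [534.6 170.6  99.5] [504. 162.  88.] [573. 185. 105.]
top 2698 ((563.3621215820312, 330.691650390625), (272.5285949707031, 302.7951965332031), 2.0065441131591797) [[421.8999938964844, 477.20001220703125], [432.5, 174.60000610351562], [704.7999877929688, 184.1999969482422], [694.2000122070312, 486.79998779296875]] z 14.212334751737444
table z 0.38176284887100564
high 219 [539.1 172.7 100.8] [505. 162.  88.] [578. 188. 108.]
```

View pics/topc.png

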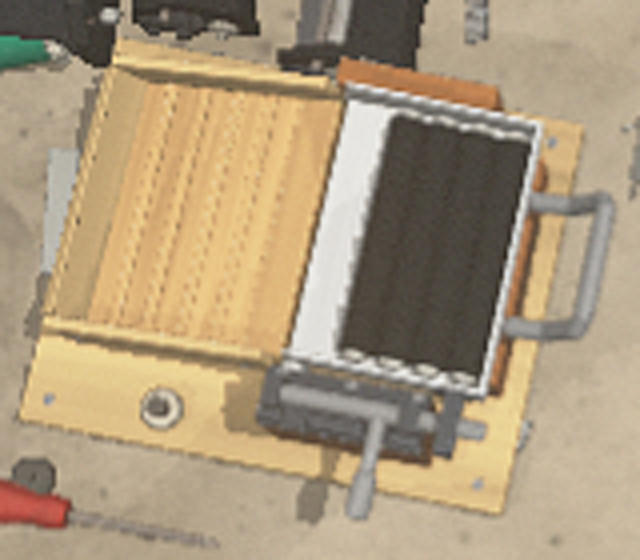

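View pics/scenec.png

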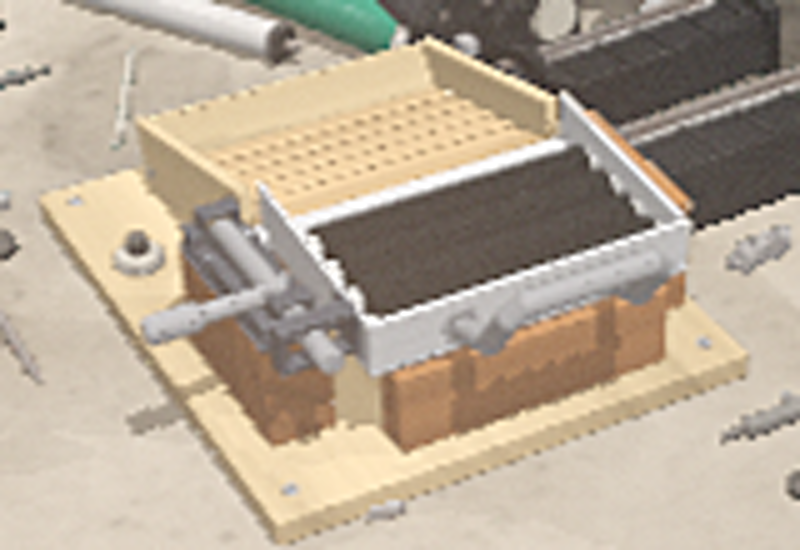

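The crops show board corners at full-frame top pixels of about (290,283), (310.7,186) and (170,260). The knob runs (365,465)–(357,515) in the top crop, and the handle bar runs (603,200)–(588,330).

Run:
```python
from h import *
I=env.camera_info("top"); S=env.camera_info("scene")
t=lambda a:np.array(a)/4+[165,155]-.4
s=lambda a:np.array(a)/5+[205,160]-.4
ct=ray_z(t([[500,513],[583,124],[20,420]]),14,I); cs=ray_z(s([[275,541],[748,360],[40,197]]),np.array(14.),S)
L=np.array([[-118,-100],[92,-100],[-118,154]],float)
for nm,c in(("top",ct),("scene",cs)):
    c=c[:,:2]; e1=c[1]-c[0]; e2=c[2]-c[0]; print(nm,c.round(1).tolist(),np.hypot(*e1),np.hypot(*e2))
    A=L-L.mean(0); B=c-c.mean(0); y=np.arctan2((A[:,0]*B[:,1]-A[:,1]*B[:,0]).sum(),(A*B).sum())
    R=np.array([[np.cos(y),-np.sin(y)],[np.sin(y),np.cos(y)]]); o=c.mean(0)-R@L.mean(0)
    print(" yaw",y,"origin",o, "resid",(L@R.T+o-c).round(1).tolist())
    for n,q in(("knob",[-126,-38]),("bar",[0,-127]),("rod",[-86,-38])): print(n,(R@q+o).round(1))
print("knob top z70",ray_z(t([[363,488]]),70,I).round(1),"bar z99",ray_z(t([[608,200],[590,330],[600,265]]),101,I).round(1))
print("knob scene z70",ray_z(s([[168,326]]),70,S).round(1))
for n,i,k in(("top",I,0),("scene",S,1)):
    d=np.load(n+"0.npz")["d"]; u,v,P=cloud(d,i)
    r=((u>165)&(u<325)&(v>155)&(v<295)) if n=="top" else ((u>205)&(u<365)&(v>160)&(v<270))
    h=P[r&(P[:,2]>92)&(P[:,1]<195)]; m=np.median(h,0); q=cv2.fitLine(h[:,:2].astype(np.float32),2,0,.1,.1).ravel(); print(n,"bar",h.mean(0),q)
    h=P[r&(P[:,2]>60)&(P[:,2]<85)&(P[:,0]<445+10)]; print(n,"knob",len(h),h.mean(0) if len(h) else 0, h.min(0) if len(h) else 0,h.max(0) if len(h) else 0)
```

```text
top [[430.9, 220.0], [636.2, 181.0], [476.9, 466.5]] 208.92486999882334 250.81922924057665
 yaw -0.18394762477011473 origin [564.65921437 295.44823038] resid [[-0.5, -1.2], [0.7, -0.7], [-0.1, 1.9]]
knob [433.8 281.1]
bar [541.4 170.6]
rod [473.2 273.8]
scene [[423.2, 212.7], [631.4, 178.0], [477.0, 467.5]] 211.1177606715315 260.4318310215374
 yaw -0.19569299695082287 origin [560.57511764 291.78857632] resid [[2.2, 3.9], [-0.0, -2.2], [-2.2, -1.7]]
knob [429.6 279. ]
bar [535.9 167.2]
rod [468.8 271.2]
knob top z70 [[436.1 281.1  70. ]] bar z99 [[570.8 164.4 101. ]
 [507.5 172.1 101. ]
 [539.  167.8 101. ]]
knob scene z70 [[429.4 282.5  70. ]]
top bar [539.25076469 172.04222388 101.51586947] [ 9.8276532e-01 -1.8485767e-01  5.3925073e+02  1.7204222e+02]
top knob 110 [438.78806398 276.93949688  74.25363532] [421.60606351 238.8531741   64.23612081] [454.98290602 288.92214816  82.21076744]
scene bar [535.26603006 170.35585472  99.7766656 ] [ 9.7739106e-01 -2.1143948e-01  5.3526605e+02  1.7035585e+02]
scene knob 157 [440.2018847  269.29069406  71.87790478] [419.17838697 237.94555181  60.07712767] [454.92157625 288.13044226  81.86075368]
```

Emit:
{"op": "step_arm", "data": {
  "increments": [
    [[0.45,0,0,0,-0.093],[0.45,-0.028,-0.026,0,0],[0.45,-0.028,-0.026,0,0],[0.45,-0.028,-0.026,0,0],[0.45,-0.028,-0.026,0,0],[0.45,-0.028,-0.026,0,0],[0.45,-0.028,-0.026,0,0],[0.45,-0.028,-0.026,0,0],[0.45,-0.028,-0.026,0,0],[0.45,-0.028,-0.026,0,0],[0.45,-0.028,-0.026,0,0],[0.45,-0.027,-0.03,0.01,0]]
  ],
  "squeeze": 30
}}

```text
t: 1.3
tool_pos: [429.9, 280.6, 222.2]
orientation: [0.001, 0.095, 0.995, 0.001]
ft_force: [0.9, 0.2, 0.2]
finger_gap: 0.451
grasp_force: 0.0
```

Emit:
{"op": "step_arm", "data": {
  "increments": [
    [[0.45,0,0,0.03,0],[0.45,0,0,0.03,0],[0.45,0,0,0.03,0],[0.45,0,0,0.03,0],[0.45,0,0,0.02,0],[0.45,0,0,0.02,0],[0.45,0,0,0.01,0],[0.45,0,0,0,0]]
  ]
}}

```text
t: 2.1
tool_pos: [427.2, 280.3, 49.8]
orientation: [-0.001, 0.095, 0.995, -0.001]
ft_force: [-0.5, -0.6, 0.6]
finger_gap: 0.451
grasp_force: 0.0
```

Run:
```python
from h import *
p,d,i=cam("top"); q,_,_=cam("scene")
cv2.imwrite("pics/a.png",np.hstack([cv2.resize(p[180:310,180:320],(400,372)),cv2.resize(q[160:290,190:330],(400,372))]))
```

```text
(no output)
```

View pics/a.png

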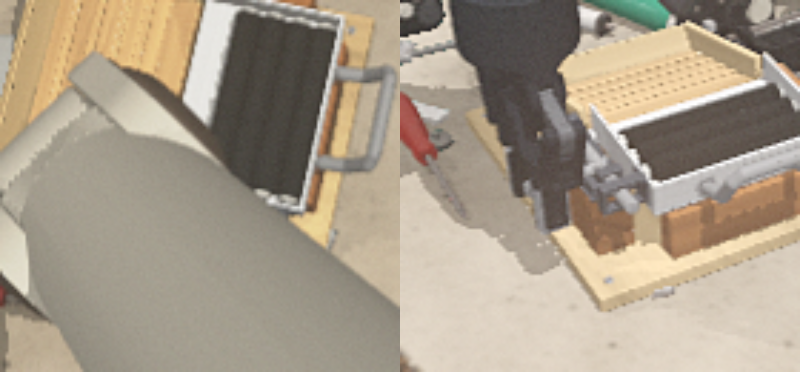

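The scene half shows the fingers straddling the knob near (555,170), just in front of the casing. I'll close on it now.

Emit:
{"op": "step_arm", "data": {
  "increments": [
    [[0,0,0,0,0],[0,0,0,0,0],[0,0,0,0,0],[0,0,0,0,0],[0,0,0,0,0],[0,0,0,0,0]]
  ],
  "squeeze": 25
}}

```text
t: 2.8
tool_pos: [429.3, 282.4, 52.1]
orientation: [0.001, 0.095, 0.995, 0.001]
ft_force: [0.7, 4.5, 5.3]
finger_gap: 0.131
grasp_force: 25.1
```

Emit:
{"op": "step_arm", "data": {
  "increments": [
    [[0,-0.0002,0,-0.0043,0],[0,-0.0006,0,-0.0043,0],[0,-0.001,0,-0.0041,0],[0,-0.0015,0,-0.0041,0],[0,-0.002,0,-0.0039,0],[0,-0.0022,0,-0.0037,0],[0,-0.0026,0,-0.0034,0],[0,-0.003,0,-0.0031,0],[0,-0.0032,0,-0.0028,0],[0,-0.0036,0,-0.0026,0],[0,0,0,0,0]]
  ]
}}

```text
t: 3.9
tool_pos: [446.2, 279.0, 87.2]
orientation: [-0.001, 0.095, 0.996, 0.001]
ft_force: [-1.4, 7.5, -1.8]
finger_gap: 0.125
grasp_force: 24.4
```

Emit:
{"op": "step_arm", "data": {
  "increments": [
    [[0,0,0.005,0,0],[0,0,0.006,0,0],[0,0,0.006,0,0],[0,0,0.006,0,0],[0,0,0.006,0,0],[0,0,0.005,0,0],[0,0,0.004,0,0],[0,0,0.002,0,0],[0,0,0,0,0]]
  ]
}}

```text
t: 4.8
tool_pos: [452.8, 315.7, 86.6]
orientation: [-0.002, 0.095, 0.995, -0.002]
ft_force: [-5.3, 1.1, 3.3]
finger_gap: 0.122
grasp_force: 24.8
```

Run:
```python
from h import *
q,_,_=cam("scene"); o=env.get_obs(); print(o["tool_pos"],o["ft_force"],o["wrist_torque"])
cv2.imwrite("pics/b.png",cv2.resize(q[150:260,190:340],(750,550)))
```

```text
[452.8300452  315.70408806  86.67885385] [-5.69487618  0.90735787  2.83142151] [ 0.31631831  1.22328116 -0.06522403]
```

View pics/b.png

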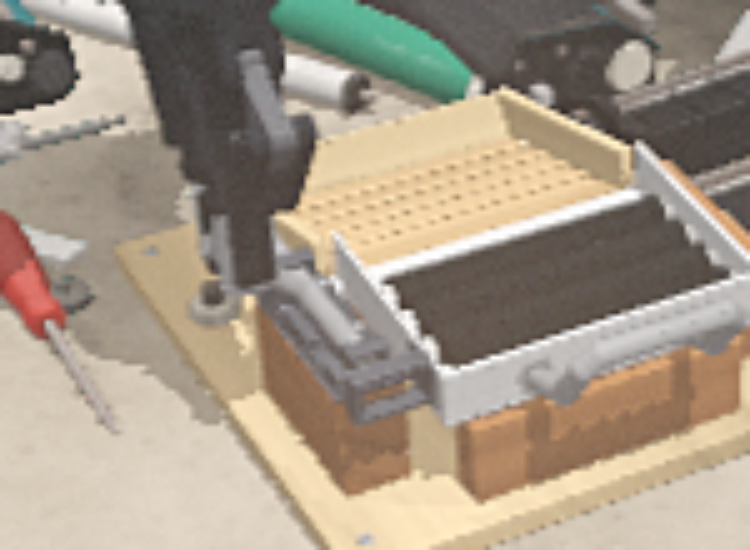

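The rod tip is now out of the staple near (410,385). I'll push gently on to the end stop.

Emit:
{"op": "step_arm", "data": {
  "increments": [
    [[0,0,0.002,0,0],[0,0,0.001,0,0],[0,0,0,0,0]]
  ]
}}

```text
t: 5.15
tool_pos: [453.3, 318.3, 86.6]
orientation: [-0.002, 0.095, 0.995, -0.002]
ft_force: [-5.9, 0.3, 3.2]
finger_gap: 0.132
grasp_force: 24.8
```

Emit:
{"op": "step_arm", "data": {
  "increments": [
    [[0,0,0.0015,0,0],[0,0,0.0015,0,0],[0,0,0,0,0]]
  ]
}}

```text
t: 5.45
tool_pos: [453.1, 319.1, 86.3]
orientation: [-0.003, 0.095, 0.995, -0.004]
ft_force: [-7.8, -4.1, 7.6]
finger_gap: 0.13
grasp_force: 25.1
```

Emit:
{"op": "step_arm", "data": {
  "increments": [
    [[0,0.0036,0,0.0026,0],[0,0.0032,0,0.0028,0],[0,0.003,0,0.0031,0],[0,0.0026,0,0.0034,0],[0,0.0022,0,0.0037,0],[0,0.002,0,0.0039,0],[0,0,0,0,0]]
  ]
}}

```text
t: 6.15
tool_pos: [440.6, 321.5, 67.1]
orientation: [-0.0, 0.096, 0.995, -0.003]
ft_force: [0.7, -6.3, 3.1]
finger_gap: 0.127
grasp_force: 26.1
```

Emit:
{"op": "step_arm", "data": {
  "increments": [
    [[0,0.0015,0,0.0041,0],[0,0.001,0,0.0041,0],[0,0.0006,0,0.0043,0],[0,0.0002,0,0.0043,0],[0,0,0,0,0],[0,0,0,0,0]]
  ]
}}

```text
t: 6.75
tool_pos: [437.3, 322.3, 51.4]
orientation: [-0.0, 0.096, 0.995, -0.003]
ft_force: [-2.4, -7.3, 11.5]
finger_gap: 0.129
grasp_force: 27.5
```

Emit:
{"op": "step_arm", "data": {
  "increments": [
    [[0.4,0,0,0,0],[0.4,0,0,0,0],[0.4,0,0,0,0],[0.4,0,0,0,0],[0.4,0,0,-0.01,0],[0.4,0,0,-0.03,0],[0.4,0,0,-0.04,0],[0.4,0,0,-0.04,0],[0.4,0,0,0,0]]
  ]
}}

```text
t: 7.65
tool_pos: [440.3, 329.2, 177.8]
orientation: [0.004, 0.095, 0.995, 0.004]
ft_force: [0.9, 1.3, 0.0]
finger_gap: 0.401
grasp_force: 0.0
```

Run:
```python
from h import *
q,_,_=cam("scene"); o=env.get_obs(); print(o["tool_pos"],o["ft_force"])
cv2.imwrite("pics/c.png",cv2.resize(q[150:260,190:340],(750,550)))
```

```text
[439.10435018 327.97899165 175.16947769] [-0.41954018  0.43526901 -0.51418105]
```

View pics/c.png

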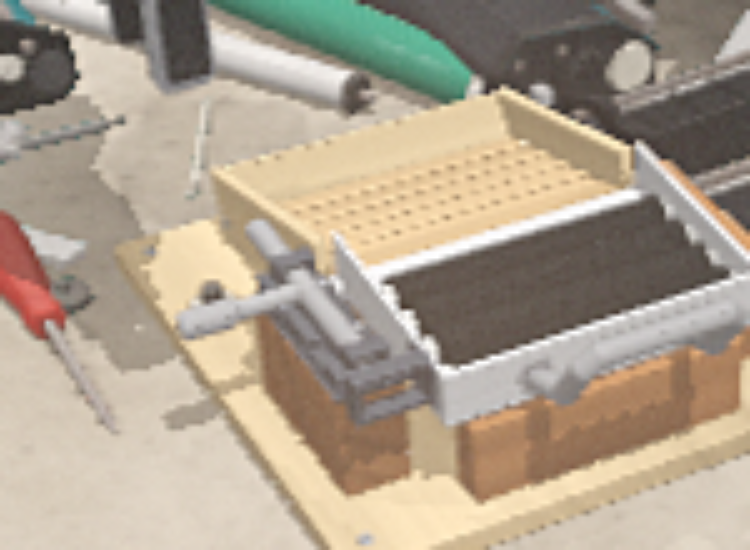

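The handle lies down in the left notch, knob near (200,318), with the rod clear of the staple. Next I'll go to the tray bar.

Emit:
{"op": "step_arm", "data": {
  "increments": [
    [[0.4,-0.02,-0.022,0,0],[0.4,-0.03,-0.03,0,0],[0.4,-0.03,-0.03,0,0],[0.4,-0.025,-0.03,0,0],[0.4,-0.022,-0.0245,0,0],[0.4,0,0,0.02,0],[0.4,0,0,0.03,0],[0.4,0,0,0.025,0],[0.4,0,0,0.015,0],[0.4,0,0,0.005,0],[0.4,0,0,0,0]]
  ]
}}

```text
t: 8.8
tool_pos: [535.4, 168.1, 75.6]
orientation: [-0.001, 0.095, 0.995, -0.0]
ft_force: [-0.0, -0.2, -0.3]
finger_gap: 0.402
grasp_force: 0.0
```

Run:
```python
from h import *
q,d,i=cam("scene"); o=env.get_obs(); print(o["tool_pos"],o["ft_force"])
u,v,P=cloud(d,i); m=(u>224)&(u<242)&(v>208)&(v<220)&(P[:,2]>40); print("knob",m.sum(),P[m].mean(0))
cv2.imwrite("pics/d.png",cv2.resize(q[130:260,190:370],(792,572)))
```

```text
[536.11346409 168.41245408  76.55512798] [-0.78589244  0.61573808 -0.34149929]
knob 98 [442.19033744 320.00522391  70.94054834]
```

View pics/d.png

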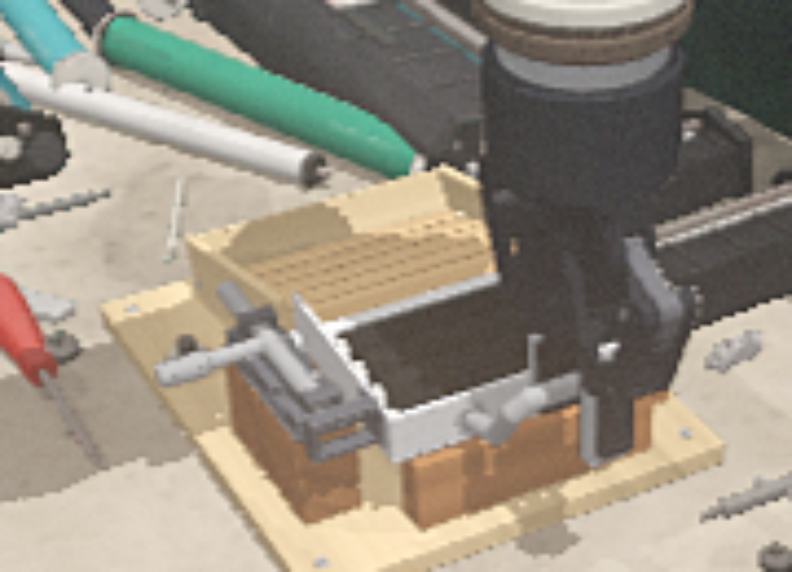

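The fingers straddle the bar near (590,360). I'll close on it, 3 mm higher.

Emit:
{"op": "step_arm", "data": {
  "increments": [
    [[0.4,0,0,-0.003,0],[0,0,0,0,0],[0,0,0,0,0],[0,0,0,0,0],[0,0,0,0,0],[0,0,0,0,0]]
  ],
  "squeeze": 35
}}

```text
t: 9.45
tool_pos: [537.6, 171.2, 80.9]
orientation: [0.002, 0.094, 0.996, 0.002]
ft_force: [1.9, 5.1, 1.0]
finger_gap: 0.1
grasp_force: 34.1
```

Emit:
{"op": "step_arm", "data": {
  "increments": [
    [[0,0,0.0022,-0.0068,0],[0,0,0.0026,-0.0067,0],[0,0,0.0029,-0.0065,0],[0,0,0.0032,-0.0064,0],[0,0,0.0035,-0.0062,0],[0,0,0.0038,-0.0061,0],[0,0,0.0041,-0.0058,0],[0,0,0.0044,-0.0056,0],[0,0,0.0047,-0.0054,0],[0,0,0,0,0],[0,0,0,0,0],[0,0,0,0,0]]
  ]
}}

```text
t: 10.65
tool_pos: [542.7, 198.8, 134.8]
orientation: [0.001, 0.095, 0.995, 0.0]
ft_force: [5.2, 2.0, -5.2]
finger_gap: 0.1
grasp_force: 34.0
```

Emit:
{"op": "step_arm", "data": {
  "increments": [
    [[0,0,0,0,0],[0,0,0,0,0],[0,0,0,0,0],[0,0,0,0,0],[0,0,0,0,0],[0,0,0,0,0],[0,0,0,0,0],[0,0,0,0,0],[0,0,0,0,0],[0,0,0,0,0],[0,0,0,0,0],[0,0,0,0,0]]
  ]
}}

```text
t: 11.85
tool_pos: [542.6, 198.7, 134.7]
orientation: [0.001, 0.095, 0.995, 0.0]
ft_force: [5.1, 1.6, -6.2]
finger_gap: 0.098
grasp_force: 34.0
```

Run:
```python
from h import *
q,d,i=cam("scene"); p,_,_=cam("top")
cv2.imwrite("pics/e.png",np.hstack([cv2.resize(q[130:260,190:350],(400,325)),cv2.resize(p[145:295,160:340],(400,325))]))
```

```text
(no output)
```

View pics/e.png

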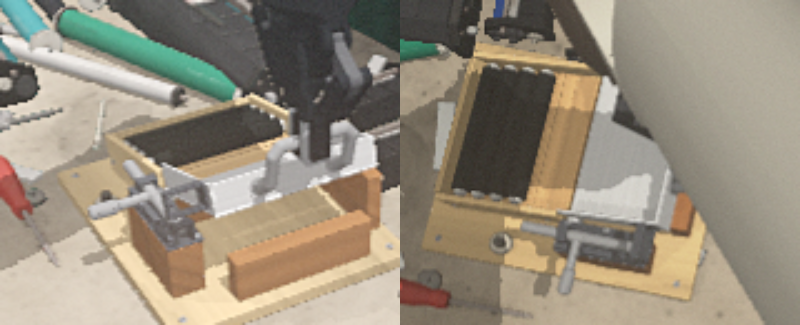

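Four rollers lie side by side at the lower end of the bed (455–555, 65–200), and the tray is empty. I'll lower the tray, slowing at the end.

Emit:
{"op": "step_arm", "data": {
  "increments": [
    [[0,0,-0.0047,0.0054,0],[0,0,-0.0044,0.0056,0],[0,0,-0.0041,0.0058,0],[0,0,-0.0038,0.0061,0],[0,0,-0.0035,0.0062,0],[0,0,-0.0032,0.0064,0],[0,0,-0.0029,0.0065,0],[0,0,-0.0013,0.0034,0],[0,0,-0.0013,0.0033,0],[0,0,-0.0008,0.0023,0],[0,0,-0.0007,0.0023,0],[0,0,-0.0007,0.002,0]]
  ]
}}

```text
t: 13.15
tool_pos: [537.6, 171.1, 83.2]
orientation: [0.002, 0.095, 0.995, 0.002]
ft_force: [-6.6, 3.2, 37.7]
finger_gap: 0.101
grasp_force: 37.9
```

Emit:
{"op": "step_arm", "data": {
  "increments": [
    [[0,0,0,0.0005,0],[0,0,0,0,0],[0,0,0,0,0]]
  ]
}}

```text
t: 13.45
tool_pos: [537.6, 171.2, 83.4]
orientation: [0.002, 0.095, 0.996, 0.002]
ft_force: [-4.9, 3.0, 26.8]
finger_gap: 0.103
grasp_force: 37.1
```

Emit:
{"op": "step_arm", "data": {
  "increments": [
    [[0,0,0,-0.001,0],[0,0,0,-0.001,0],[0,0,0,0,0]]
  ]
}}

```text
t: 13.75
tool_pos: [537.5, 171.2, 83.6]
orientation: [0.002, 0.095, 0.996, 0.002]
ft_force: [0.3, 5.1, 11.9]
finger_gap: 0.102
grasp_force: 35.7
```

Run:
```python
from h import *
A=np.load("scene0.npz")["d"]
q,d,i=cam("scene"); cv2.imwrite("pics/f.png",cv2.resize(q[150:260,200:350],(750,550)))
# end wall / bar heights vs start
for n,r in(("wall",(285,312,200,232)),("bar R",(285,300,218,228)),("bar L",(330,345,205,218))):
  for D in(A,d):
    u,v,P=cloud(D,i); m=(u>r[0])&(u<r[1])&(v>r[2])&(v<r[3])&(P[:,2]>60); print(n,m.sum(),P[m].mean(0).round(1),np.percentile(P[m][:,2],[50,95]).round(1))
```

```text
wall 712 [530.  230.1  75.8] [75.  95.1]
wall 463 [531.5 231.8  71.2] [68.6 98.6]
bar R 126 [507.7 219.3  71.9] [72.3 78.2]
bar R 110 [507.8 217.8  71.7] [71.9 78.6]
bar L 110 [582.9 183.4  84.3] [ 81.5 103.1]
bar L 114 [560.  158.8 107.5] [100.5 151. ]
```

View pics/f.png

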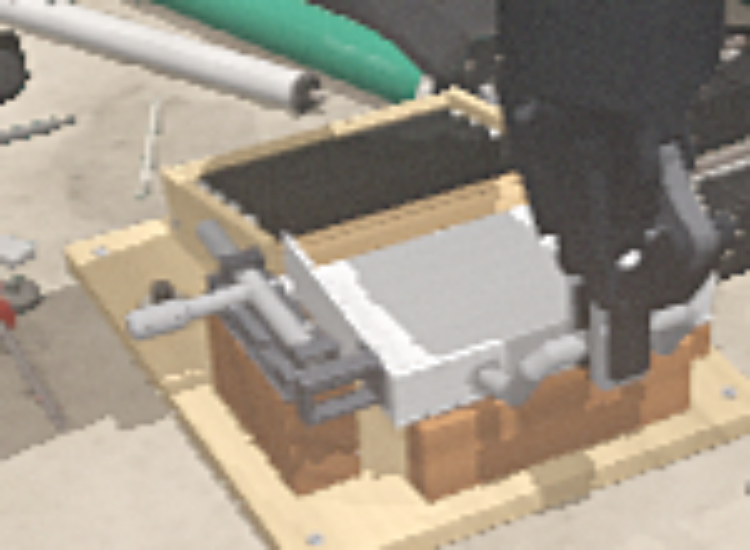

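The tray looks back at rest, since the wall and bar heights match the start, so the bar just slipped slightly in the pads. I'll ease off, open and retreat upward.

Emit:
{"op": "step_arm", "data": {
  "increments": [
    [[0,0,0,-0.001,0],[0.1,0,0,0,0],[0.35,0,0,0,0],[0.35,0,0,0,0],[0.35,0,0,0,0],[0.35,0,0,-0.005,0],[0.35,0,0,-0.02,0],[0.35,0,0,-0.04,0],[0.35,0,0,-0.04,0],[0.35,0,0,-0.04,0],[0.35,0,-0.04,0,0],[0.35,0,-0.04,0,0]]
  ]
}}

```text
t: 15.0
tool_pos: [521.4, 89.9, 229.0]
orientation: [0.002, 0.094, 0.996, 0.001]
ft_force: [-0.8, -1.9, 0.8]
finger_gap: 0.349
grasp_force: 0.0
```

Emit:
{"op": "step_arm", "data": {
  "increments": [
    [[0.35,0,-0.04,0,0],[0.35,0,-0.04,0,0],[0.35,0,-0.04,0,0],[0.35,0,-0.04,0,0],[0.35,0,-0.04,0,0],[0.35,0,0,0,0],[0.35,0,0,0,0],[0.35,0,0,0,0]]
  ]
}}

```text
t: 15.8
tool_pos: [483.0, -105.6, 227.1]
orientation: [-0.0, 0.095, 0.996, 0.0]
ft_force: [0.7, -0.5, -0.9]
finger_gap: 0.349
grasp_force: 0.0
```

Run:
```python
from h import *
q,d,i=cam("scene"); p,e,j=cam("top")
cv2.imwrite("pics/g.png",np.hstack([cv2.resize(q[150:270,200:360],(400,300)),cv2.resize(p[155:295,165:325],(400,350))[:300]]))
A=np.load("scene0.npz")["d"]
for n,r in(("bar",(295,345,195,232)),):
  for D in(A,d):
    u,v,P=cloud(D,i); m=(u>r[0])&(u<r[1])&(v>r[2])&(v<r[3])&(P[:,2]>92)&(P[:,1]<195); print(n,m.sum(),P[m].mean(0).round(1))
# rollers: dark points in bed frame
u,v,P=cloud(e,j); m=(u>165)&(u<325)&(v>155)&(v<295)&(p[v,u].max(1)<75); P=P[m]-[562.5,294,0]
c,s=np.cos(.19),np.sin(.19); x=P[:,0]*c-P[:,1]*s; y=P[:,0]*s+P[:,1]*c-18; z=P[:,2]-58
t=np.radians(14); Y=y*np.cos(t)-z*np.sin(t); Z=y*np.sin(t)+z*np.cos(t); k=(abs(x)<50)&(Y>10)&(Y<125)
for a in range(20,124,4):
    b=k&(abs(Y-a)<2); print(a,b.sum(),Z[b].mean().round(1) if b.any() else "")
```

```text
bar 205 [535.3 170.4  99.8]
bar 203 [535.6 170.1 100. ]
20 0 
24 0 
28 0 
32 0 
36 0 
40 2 11.6
44 69 10.6
48 5 17.9
52 11 18.0
56 27 15.7
60 17 12.0
64 44 11.8
68 17 16.5
72 35 16.9
76 37 15.5
80 44 11.9
84 59 14.0
88 31 17.0
92 52 17.1
96 30 14.7
100 83 13.1
104 48 15.6
108 66 16.8
112 37 15.5
116 1 12.3
120 0
```

View pics/g.png

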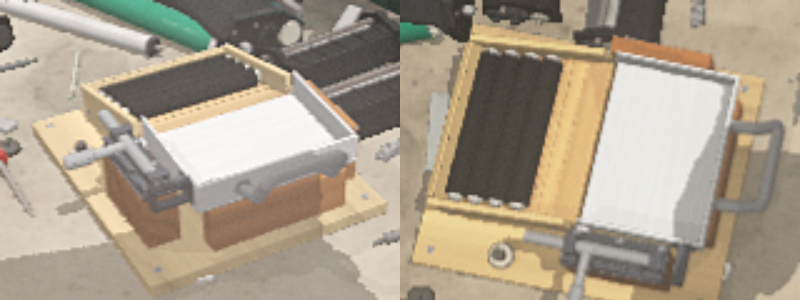

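The tray is back at rest: the bar sits at the same position as at the start. The four roller tops are 19 mm apart and about 17 mm above the bed, so they sit in the last four grooves. The bolt is still parked.

```bash
python3 -c "
from cell import env
print(env.hand_in())"
```

```text
the job is handed in; nothing more can be done
None
```

The job is handed in at about 16 s: the bolt is drawn and parked in the left notch, the four rollers sit in the last four grooves, and the tray is back on its rest, though I pressed it down at up to about 38 N (wrist reading) before easing off.

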